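Refit the filler plug of a hydraulic hand pump

ROBOT

A 7-joint arm with a two-finger parallel gripper is mounted at the origin on the work surface. World frame = base frame: x ahead of the robot, y to its left, z up, the work surface at z = 0. Lengths are in m, angles in rad, forces in N, time in s.
With the tool pointing down it reaches from about 0.4 to 0.85 m from the base axis. Payload 10.4 kg.
Tool frame: the origin (TCP) lies at the very end of the fingers, on their centre line; the grasp point (between the pads) lies r.tcp_to_grasp behind it (r.tcp_to_grasp is the distance from the TCP to the grasp point, in m); z points along the fingers, y is the line along which they close (so a half turn about z gives the same grasp; the last joint's range is limited). The gripper opens to 87 mm and grips with 3 to 60 N. Pads are 19 mm wide; open, the fingers measure 117 mm over their backs; the gripper's body (75 mm by 190 mm) begins 51 mm behind the grasp point.
Start: joints at [-1.273, 0.332, -0.065, 1.46, 0.022, 1.35, -0.088], TCP at [0.197, 0.593, 0.223] pointing down, gripper open.
Joint ranges: [-2.6, 2.6], [-0.5, 2.12], [-1.47, 1.34], [0.16, 2.42], [-1.27, 4.41], [0.06, 2.06], [-2.6, 2.6]. Speed limits (rad/s): [2.22, 2.22, 2.79, 2.79, 3.14, 3.14, 3.14].

INTERFACE

Orientations are given as a unit quaternion [x, y, z, w].
In Python, from bench import monitor, cams, ticket, r gives the robot as it stands.
- The arm moves only by the shell command python3 -m crank 'ROWS' [OPENING] [FORCE]. ROWS is a JSON object whose one key "steps" holds a list of rows, each a list of 2 entries, a list of its own where there are three numbers: the shift along the world's x, y, z in units of 25 mm (1.0 is 25 mm), then the turn, a rotation vector about the world's x, y, z in units of 5 degrees (1.0 is 5 degrees). In form: {"steps": [[[x, y, z], [ax, ay, az]], ...]}. A call has 1 to 10 rows; each row shifts and turns the commanded pose from where the row before left it; what a row does not reach is not made up. A row lasts 1/12 s, in which the tool goes at most 41.7 mm and 7.16 degrees, less where a joint would pass 70% of its speed; a pose out of reach is approached as far as the arm can. A call is refused whole if a number of a shift passes 1 or a number of a turn 1, either way. A call with a gripper value outside its range is refused whole. OPENING is the finger opening in mm, from 0 to 87, set as the call begins (- or left out, the last holds). The fingers move at their own pace and stop on an object; FORCE is the grip in N (left out, the last holds). Time passes only in rows, so rows that do not move let the fingers close. It gives the time, the measured TCP pose, the force, the opening and the grip force at its end, in the units of the state.
- monitor.read_state(): the state, without advancing time (a new reading comes with each control period).
- cams.camera(name): name is "scene" or "top" or "wrist"; returns a dict with "pixels" (480x640x3 uint8, blue, green, red), "z_map" (480x640 float32, m along the optical axis (not along the pixel's ray), 0 where there is no reading), "vfov" (degrees; the focal length in pixels is half the picture's height over the tangent of half this angle, whatever the lens; pixels are square), "cx", "cy" (the principal point, pixels), "k1" (the pictures are not rectified: a ray, as slopes to the right and down, at radius r is drawn at 1 + k1 r^2 times it, then the intrinsics apply), "T" (4x4, takes a point from camera to world coordinates). Camera axes: x right, y up, looking along -z (the intrinsics and any distortion apply to the point x, -y, -z); pixel columns grow to the right and rows downward; lengths in m; the calibration is good to about 2 mm. A picture is of the moment at which its call begins.
- ticket.close_job(): hands the job in; it is judged then, once.
The state is a dict: "time": time; "joint_positions": joint angles; "joint_vel": joint speeds; "joint_torque": joint torques, N m; "ee_pos": TCP position; "eef_rot": TCP orientation; "ft_force": force on the tool from outside, world axes, zero at the start; "torque": the same for the moment, N m; "width": finger opening in m; "grip_force": force on a finger pad.
Only numpy, scipy, OpenCV 4.12 (cv2) and the standard library are available. Lean on these libraries where they do the work, as an engineer would, in place of code of your own. Each camera call takes 0.05 s, during which the arm holds its last target. There are 200 camera calls.

TASK

Put the winged filler plug back into the filler neck of the hydraulic hand pump: let it drop into the start of the thread (turning it backward finds it), then screw it down until its flange is fully home on the rim. Go by feel and never force or cross-thread it, and do not disturb the other things on the table.

Things in the scene. Friction and masses are not known exactly. Their poses are not given: they have to be found in the camera images.
- pump: Hydraulic hand pump, fixed: red tank 120 (x) x 300 (y) x 66 mm, from 60 mm on the -y side to 240 mm on the +y side of its origin, with a dark block to 116 mm high at the +y end and a lever bar (to 85 mm high) along its +x edge. Origin on the table under the axis of its steel filler neck (56 mm across, upright).
- neck (a point): Centre of the neck's mouth, on its flat rim, 100 mm above the table; z up. Bore 44 mm, narrowing to 31 mm inside. Coarse 3-start right-hand thread inside, its starts 120 deg apart at an unknown turn (not given by any pose): the plug drops into it by turning back, at most 105 deg. Lead 21.6 mm a turn (0.06 mm per degree).
- plug: Loose aluminium filler plug, about 0.12 kg, 59 mm tall, standing upright on its foot. Origin at the foot's centre, z up. Stem 28 mm across with a chamfered foot; three thread lugs 12 to 16 mm above the foot, 41 mm across; flange 52 mm across, 27 to 33 mm up; on it a flat wing to grip, 46 mm along x, 12 mm thick (y), 33 to 59 mm up.
- seat (a point): Centre of the flange's underside, 27 mm above the foot. Height over the rim: 6.5 to 11 mm while the lugs ride on ramps or stops (backward, anticlockwise from above, rises); 2.9 to 4.2 mm once dropped into a start (20 deg of play, then a stop ends the back turn); 0 when home, 48 to 70 deg forward of that; a stop 20 deg later. Turns freely otherwise (0.05 N m); forward on a ramp jams on a stop.
- oil: Bystander: black oil bottle, 60 mm across, 170 mm tall; origin under its centre.
- carton: Bystander: cardboard screw carton 70 x 100 x 55 mm; origin under its centre.
- carton2: Bystander: white carton 60 x 80 x 50 mm; origin under its centre.
- bung: Bystander: round black transport bung without wing or lugs, 48 mm across, 34 mm tall; origin under its centre.
- spanner: Bystander: steel spanner 200 mm long, lying flat along its x; origin under its middle.
- tin: Bystander: grey tin, 70 mm across, 110 mm tall; origin under its centre.
Things that resemble listed ones, but are neither listed nor needed, are in the scene too. Leave any blue look-alike of the plug alone.

How it is judged:
By the outcome, as a careful person would: the job done as asked, in the order asked, and still so for the second after the job is handed in, with the robot touching nothing.
It also fails if it takes over 72 s, if anything falls off the work surface, if the arm or the gripper's body presses on something with over 40 N, if the wrist force passes 120 N, or if a joint passes its speed limit or range.

## Working session

There is one attempt and no reset: what is moved stays moved. The work goes in short steps, Python scripts to look and compute and a shell command to move; the robot and the scene stay as the last step left them, time stands still between calls to the robot, and variables do not carry over. Pictures are saved under pics/ and viewed, at most 10 in all, crops included, and the job is handed in when it is done.

```bash
mkdir -p pics
cat > h.py <<'E'
import numpy as np, cv2
from bench import monitor, cams, ticket, r
def world(c,u,v,z=None):
    """pixel -> world, by depth map, or by intersecting plane z"""
    f=240/np.tan(np.radians(c["vfov"]/2))
    K=np.array([[f,0,c["cx"]],[0,f,c["cy"]],[0,0,1.]])
    a=cv2.undistortPoints(np.array([[[u,v]]],float),K,np.array([c["k1"],0,0,0,0.]))[0,0]
    d=np.array([a[0],-a[1],-1]); T=np.array(c["T"])
    if z is None: s=float(c["z_map"][int(round(v)),int(round(u))])
    else: s=(z-T[2,3])/(T[:3,:3]@d)[2]
    return T[:3,:3]@(d*s)+T[:3,3]
E
python3 - <<'E'
from h import *
import pickle
for n in ("top","scene"):
    c=cams.camera(n); pickle.dump(c,open(n+".pkl","wb")); cv2.imwrite(f"pics/{n}0.png",c["pixels"]); print(n,c["vfov"],c["k1"],np.round(c["T"],3).tolist())
print(r.tcp_to_grasp, monitor.read_state())
E
```

```text
top 46.390971355799586 -0.15278155822643824 [[-0.014, 0.992, -0.129, 0.466], [-1.0, -0.012, 0.009, -0.113], [0.008, 0.129, 0.992, 0.936], [0.0, 0.0, 0.0, 1.0]]
scene 42.6345722098077 -0.13080344568844093 [[0.043, -0.548, 0.836, 1.552], [0.999, 0.012, -0.044, -0.175], [0.014, 0.837, 0.547, 0.743], [0.0, 0.0, 0.0, 1.0]]
0.0187 {'time': 0.1, 'joint_positions': array([-1.27261447,  0.33281529, -0.06470978,  1.46084993,  0.02159382,
        1.34990803, -0.08848471]), 'joint_vel': array([-1.10399681e-03, -1.87045563e-04,  1.07841387e-03, -3.56304159e-04,
        7.48196473e-04,  6.25875895e-05, -2.83389723e-03]), 'joint_torque': array([ 7.46316691e-04, -6.24542570e+01,  2.39060837e-02, -3.90721142e+01,
       -6.16280548e-02,  3.64102155e-02,  5.12208226e-05]), 'ee_pos': array([0.19695418, 0.59278968, 0.22183293]), 'eef_rot': array([ 1.59683250e-01,  9.87168094e-01, -6.37895241e-04, -7.84400458e-05]), 'ft_force': array([-0.18824431,  0.22831985, -0.04481726]), 'torque': array([0.02791279, 0.01817693, 0.028409  ]), 'grip_force': 0.0, 'width': 0.08683946903388307}
```

View pics/top0.png

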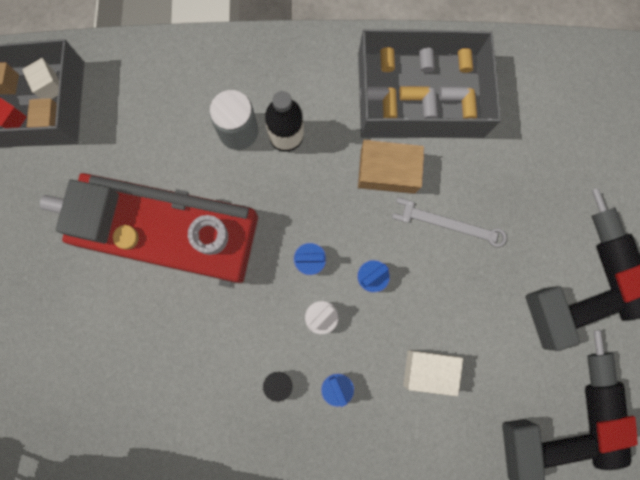

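View pics/scene0.png

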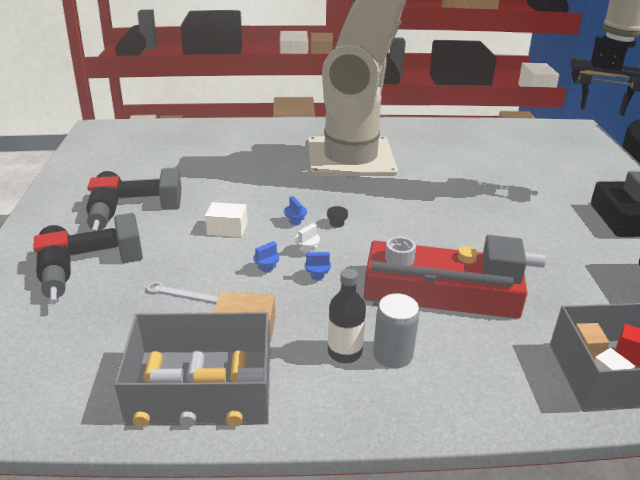

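The top view shows these candidates for the plug: aluminium plug (321,318), blue look-alikes (310,259), (374,276) and (338,390), and the black bung (277,386). The description fits only the aluminium one at (321,318). The neck is at (208,235). I'll check the choice in a crop.

Run:
```python
from h import *
import pickle
c=pickle.load(open("top.pkl","rb")); p=c["pixels"]
a=cv2.resize(p[283:353,286:356],(560,560)[:2],interpolation=cv2.INTER_CUBIC)[:, :400] if 0 else cv2.resize(p[288:348,290:350],(400,400),interpolation=cv2.INTER_CUBIC)
b=cv2.resize(p[205:265,178:238],(400,400),interpolation=cv2.INTER_CUBIC)
cv2.imwrite("pics/crop.png",np.hstack([a,b]))
# points by depth
def pts(u0,u1,v0,v1,zl,zh):
    q=np.array([world(c,u,v) for v in range(v0,v1) for u in range(u0,u1)]); return q[(q[:,2]>zl)&(q[:,2]<zh)]
w=pts(290,350,288,348,.05,.066); print("wing",len(w),w.mean(0), w.min(0),w.max(0))
e,V=np.linalg.eigh(np.cov(w[:,:2].T)); print(np.sqrt(e*12),V[:,1],np.degrees(np.arctan2(V[1,1],V[0,1])))
f=pts(290,350,288,348,.027,.04); print("flange",len(f),f.min(0),f.max(0),(f.min(0)+f.max(0))/2, cv2.minEnclosingCircle(f[:,:2].astype(np.float32)))
n=pts(178,238,205,265,.094,.106); print("rim",len(n),n.mean(0),cv2.minEnclosingCircle(n[:,:2].astype(np.float32)),(n.min(0)+n.max(0))/2)
for u,v in((310,259),(374,276),(338,390),(277,386),(285,110)): print(u,v,world(c,u,v))
```

```text
wing 220 [ 0.46125184 -0.1360786   0.05965398] [ 0.44297965 -0.15431049  0.0512576 ] [ 0.47993816 -0.11660657  0.06341939]
[0.01201128 0.04450496] [-0.71051639  0.70368065] 135.2769461705103
flange 577 [ 0.43576299 -0.16023137  0.02978936] [ 0.48534621 -0.11039017  0.03933198] [ 0.4605546  -0.13531077  0.03456067] ((0.4606822431087494, -0.1354481279850006), 0.025744779035449028)
rim 590 [0.58866345 0.03763528 0.09972985] ((0.588924765586853, 0.03725554421544075), 0.0290160421282053) [0.58889501 0.03699582 0.09977522]
310 259 [ 0.55247665 -0.11955565  0.05744569]
374 276 [ 0.52417002 -0.2198015   0.05853986]
338 390 [ 0.34888852 -0.15983641  0.0625642 ]
277 386 [ 0.3531369  -0.06480187  0.037155  ]
285 110 [ 0.76042221 -0.08534357  0.15931751]
```

View pics/crop.png

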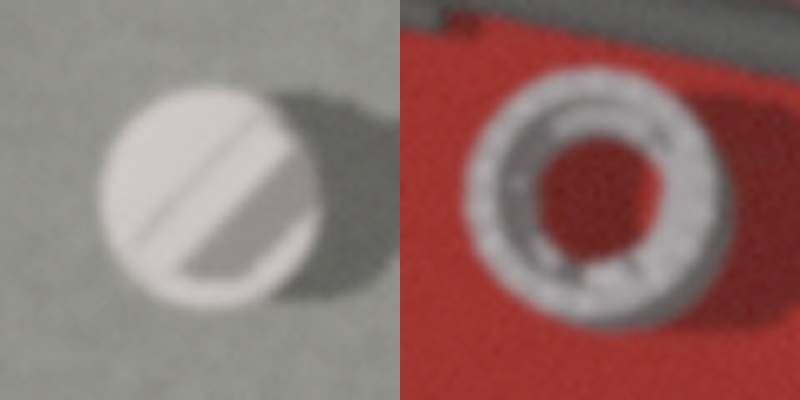

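The crop shows the aluminium plug with its flat wing running lower-left to upper-right, which is about 135° in the world. The open neck with its lugs shows on the right. Sizes check out: wing 44 x 12 mm, flange radius 26 mm, rim radius 29 mm at z 0.0997. Targets are plug (0.461, -0.1355) and neck (0.589, 0.037), and the tool's y axis needs to turn about -26.6° to 45°.

```bash
python3 -m crank '{"steps":[[[0.7,-1,0],[0,0,-0.5]],[[0.7,-1,0],[0,0,-0.5]],[[0.7,-1,0],[0,0,-0.5]],[[0.7,-1,0],[0,0,-0.5]],[[0.7,-1,0],[0,0,-0.5]],[[0.7,-1,0],[0,0,-0.5]],[[0.7,-1,0],[0,0,-0.5]],[[0.7,-1,0],[0,0,-0.5]],[[0.7,-1,0],[0,0,-0.5]],[[0.7,-1,0],[0,0,-0.5]]]}' 45 20; python3 -m crank '{"steps":[[[0.7,-1,0],[0,0,0]],[[0.7,-1,0],[0,0,0]],[[0.7,-1,0],[0,0,0]],[[0.7,-1,0],[0,0,0]],[[0.7,-1,0],[0,0,0]],[[0,-1,0],[0,0,0]],[[0,-1,0],[0,0,0]],[[0,-1,0],[0,0,0]],[[0,-1,0],[0,0,0]],[[0,-1,0],[0,0,0]]]}'; python3 -m crank '{"steps":[[[0,-1,-0.5],[0,0,0]],[[0,-1,-0.5],[0,0,0]],[[0,-1,-0.5],[0,0,0]],[[0,-1,-0.5],[0,0,0]],[[0,-1,-0.5],[0,0,0]],[[0,-1,-0.5],[0,0,0]],[[0,-1,-0.5],[0,0,0]],[[0,-1,0],[0,0,0]],[[0,0,0],[0,0,0]],[[0,0,0],[0,0,0]]]}'
python3 - <<'E'
from h import *
c=cams.camera("wrist"); cv2.imwrite("pics/w1.png",c["pixels"])
s=monitor.read_state(); print(s['joint_positions'],s['ee_pos'],s['eef_rot'])
E
```

```text
time: 0.93
ee_pos: [0.3725, 0.3416, 0.2223]
eef_rot: [0.371, 0.929, -0.0, -0.0]
ft_force: [0.5, 0.4, -0.1]
width: 0.0451
grip_force: 0.0
time: 1.77
ee_pos: [0.4592, 0.0918, 0.2223]
eef_rot: [0.37, 0.929, -0.0, -0.0]
ft_force: [1.0, -0.8, -0.3]
width: 0.0449
grip_force: 0.0
time: 2.6
ee_pos: [0.4591, -0.108, 0.1348]
eef_rot: [0.371, 0.929, -0.0, -0.0]
ft_force: [-0.5, 0.6, 0.3]
width: 0.0452
grip_force: 0.0
[-0.46992552  0.05509411  0.62665121  1.9921189  -0.03630067  1.10548115
  0.98519067] [ 0.45941559 -0.10677071  0.13495437] [ 3.69952906e-01  9.29050486e-01  2.64211944e-05 -2.03073036e-04]
```

View pics/w1.png

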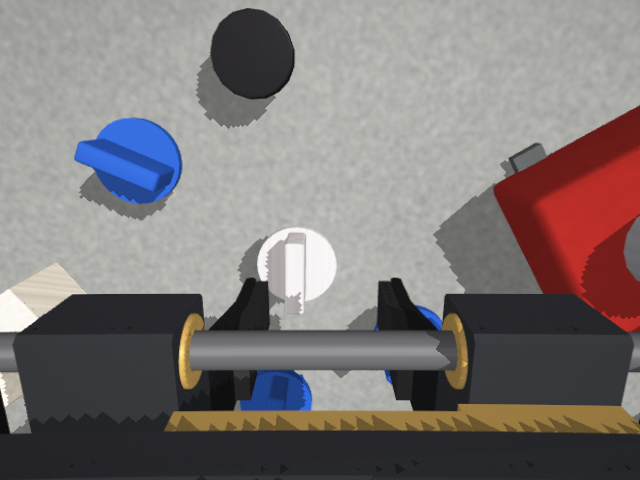

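The wrist view shows the white plug at about (297,265) with its wing nearly square to the fingers, blue plugs to the sides and the bung at the top. I'll refine the position from this depth image.

Run:
```python
from h import *
c=cams.camera("wrist")
q=np.array([world(c,u,v) for v in range(215,320) for u in range(250,345)])
w=q[(q[:,2]>.056)&(q[:,2]<.064)&(abs(q[:,0]-.461)<.03)&(abs(q[:,1]+.1355)<.03)]
m,(a),ang=cv2.minAreaRect(w[:,:2].astype(np.float32)); print(len(w),m,a,ang,w[:,2].mean())
f=q[(q[:,2]>.029)&(q[:,2]<.038)]; print(len(f),cv2.minEnclosingCircle(f[:,:2].astype(np.float32)),f[:,2].mean())
```

```text
1438 (0.4621414542198181, -0.13647803664207458) (0.01191050186753273, 0.04663814604282379) 44.928802490234375 0.059032413092190386
3193 ((0.46205222606658936, -0.13668018579483032), 0.026459641754627228) 0.033269339841479326
```

```bash
python3 -m crank '{"steps":[[[0.09,-0.6,0],[0,0,-0.3]],[[0,-0.56,0],[0,0,0]],[[0,0,-0.9],[0,0,0]],[[0,0,-0.9],[0,0,0]],[[0,0,-0.9],[0,0,0]],[[0,0,-0.6],[0,0,0]],[[0,0,-0.4],[0,0,0]],[[0,0,-0.22],[0,0,0]],[[0,0,0],[0,0,0]]]}';  python3 -m crank '{"steps":[[[0,0,0],[0,0,0]],[[0,0,0],[0,0,0]],[[0,0,0],[0,0,0]],[[0,0,0],[0,0,0]],[[0,0,0],[0,0,0]]]}' 0 25
```

```text
time: 3.45
ee_pos: [0.4616, -0.1357, 0.0365]
eef_rot: [0.382, 0.924, -0.0, -0.0]
ft_force: [0.4, -0.1, -0.2]
width: 0.0453
grip_force: 0.0
time: 3.87
ee_pos: [0.4621, -0.1358, 0.0375]
eef_rot: [0.382, 0.924, 0.0, 0.0]
ft_force: [0.6, -0.2, 0.6]
width: 0.0196
grip_force: 0.0
```

```bash
python3 -m crank '{"steps":[[[0,0,0],[0,0,0]],[[0,0,0],[0,0,0]],[[0,0,0],[0,0,0]],[[0,0,0],[0,0,0]]]}'; python3 -m crank '{"steps":[[[0,0,0.4],[0,0,0]],[[0,0,0.8],[0,0,0]],[[0,0,0.8],[0,0,0]],[[0,0,0.8],[0,0,0]],[[0,0,0.8],[0,0,0]],[[0,0,0.8],[0,0,0]],[[0,0,0.2],[0,0,0]],[[0,0,0],[0,0,0]]]}'
```

```text
time: 4.2
ee_pos: [0.462, -0.1358, 0.0372]
eef_rot: [0.382, 0.924, 0.0, 0.0]
ft_force: [-0.1, 0.1, 2.6]
width: 0.0117
grip_force: 25.0
time: 4.87
ee_pos: [0.4626, -0.136, 0.1535]
eef_rot: [0.382, 0.924, 0.001, 0.001]
ft_force: [0.1, -0.3, -2.1]
width: 0.012
grip_force: 25.0
```

```bash
python3 -m crank '{"steps":[[[0.3,0.1,0.6],[0,0,-0.9]],[[0.6,0.3,0.6],[0,0,-0.9]],[[0.6,0.6,0],[0,0,-0.9]],[[0.6,0.6,0],[0,0,-0.9]],[[0.6,0.6,0],[0,0,-0.9]],[[0.6,0.6,0],[0,0,-0.9]],[[0.6,0.6,0],[0,0,-0.9]],[[0.6,0.6,0],[0,0,-0.9]],[[0.4,0.2,0],[0,0,-0.9]],[[0.2,0,0],[0,0,-0.9]]]}'; python3 -m crank '{"steps":[[[0,0,0],[0,0,0]],[[0,0,0],[0,0,0]],[[0,0,0],[0,0,0]]]}'
python3 - <<'E'
from h import *
import pickle
c=cams.camera("wrist"); cv2.imwrite("pics/w2.png",c["pixels"])
s=monitor.read_state(); c["s"]=s; pickle.dump(c,open("w2.pkl","wb")); print(s['joint_positions'],s['ee_pos'],s['eef_rot'],s['ft_force'])
E
```

```text
time: 5.7
ee_pos: [0.5897, -0.0285, 0.18]
eef_rot: [0.707, 0.708, -0.001, -0.001]
ft_force: [-0.1, -0.1, -2.3]
width: 0.0116
grip_force: 25.0
time: 5.95
ee_pos: [0.5885, -0.0314, 0.1813]
eef_rot: [0.706, 0.708, -0.001, -0.0]
ft_force: [0.1, 0.0, -1.3]
width: 0.012
grip_force: 25.0
[-0.56622988  0.31923164  0.66587712  1.64527478 -0.20568769  1.24928764
  0.14401499] [ 0.58864054 -0.03139354  0.1815937 ] [ 7.05905750e-01  7.08305658e-01 -3.01743298e-04 -2.75425690e-04] [ 0.53822862  0.30146942 -1.65364121]
```

View pics/w2.png

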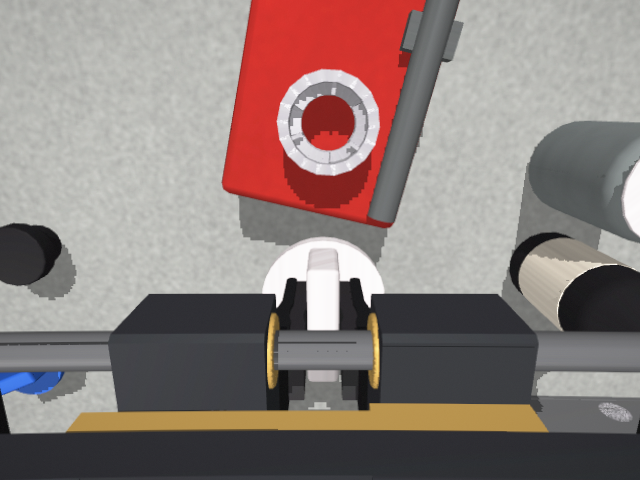

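The plug is held upright at (323,275), and the neck is clear at (328,122). Next I'll fit both circles from this image.

Run:
```python
from h import *
import pickle
from scipy.optimize import least_squares
c=pickle.load(open("w2.pkl","rb")); s=c["s"]
def P(u0,u1,v0,v1): return np.array([[*world(c,u,v),u,v] for v in range(v0,v1) for u in range(u0,u1) if c["z_map"][v,u]>0])
n=P(260,400,55,190); n=n[abs(n[:,2]-.1)<.004]
m=cv2.minEnclosingCircle(n[:,:2].astype(np.float32)); print("rim",m,n[:,2].mean())
f=P(255,395,225,294); g=f[(f[:,2]>.170)&(f[:,2]<.183)]
print("flange z",g[:,2].mean(),g[:,2].std(), "plane",np.linalg.lstsq(np.c_[g[:,:2]-g[:,:2].mean(0),np.ones(len(g))],g[:,2],rcond=None)[0])
# outer edge: first flange pixel in each column
E=[]
for u in np.unique(g[:,3]):
    k=g[g[:,3]==u]; E.append(k[k[:,4].argmin(),:2])
E=np.array(E)
R=least_squares(lambda p: np.hypot(*(E-p).T)-.026,[s['ee_pos'][0],s['ee_pos'][1]],loss="soft_l1",f_scale=.0005); print("flange c",R.x,np.std(R.fun),len(E))
w=f[(f[:,2]>.195)]; print("wing",w[:,:3].mean(0) if len(w) else 0)
h=cv2.convexHull(n[:,:2].astype(np.float32))[:,0]
R2=least_squares(lambda p: np.hypot(*(h-p).T)-.028,m[0],loss="soft_l1",f_scale=.0005); print("rim c",R2.x)
print("tcp",s['ee_pos'],"need d",R2.x-R.x,"tcp target",s['ee_pos'][:2]+R2.x-R.x)
```

```text
rim ((0.5906687378883362, 0.03710149973630905), 0.028562109917402267) 0.10014295057931705
flange z 0.17710476166260594 0.0016143159469040476 plane [ 0.00193621 -0.04823162  0.17710476]
flange c [ 0.5880867  -0.03273874] 0.00014578159157401942 122
wing [ 0.58793274 -0.01347646  0.20254259]
rim c [0.5906759  0.03690008]
tcp [ 0.58864054 -0.03139354  0.1815937 ] need d [0.0025892  0.06963882] tcp target [0.59122974 0.03824528]
```

```bash
python3 -m crank '{"steps":[[[0.1,0.4,0],[0,0,0]],[[0,0.6,0],[0,0,0]],[[0,0.8,0],[0,0,0]],[[0,0.6,0],[0,0,0]],[[0,0.39,0],[0,0,0]],[[0,0,-0.5],[0,0,0]],[[0,0,-0.5],[0,0,0]],[[0,0,0],[0,0,0]],[[0,0,0],[0,0,0]]]}'
python3 - <<'E'
from h import *
import pickle
c=pickle.load(open("w2.pkl","rb"))
P=np.array([[*world(c,u,v),u,v] for v in range(235,300) for u in range(262,390)])
for v in range(245,292,6):
    k=P[(P[:,4]==v)&(abs(P[:,3]-323)<8)]; l=P[(P[:,4]==v)&((abs(P[:,3]-285)<6)|(abs(P[:,3]-360)<6))]
    print(v,"wing",np.median(k[:,1:3],0).round(4),"flange",np.median(l[:,1:3],0).round(4))
s=monitor.read_state(); print(s['ee_pos'],s['eef_rot'],s['ft_force'],s['torque'])
E
```

```text
time: 6.75
ee_pos: [0.591, 0.0374, 0.1558]
eef_rot: [0.707, 0.707, -0.001, -0.0]
ft_force: [-0.1, -0.2, -1.2]
width: 0.012
grip_force: 25.0
245 wing [-0.0087  0.1774] flange [-0.0654  0.0008]
251 wing [-0.0096  0.1823] flange [-0.0121  0.1751]
257 wing [-0.0096  0.1895] flange [-0.014   0.1773]
263 wing [-0.0097  0.1959] flange [-0.0165  0.1776]
269 wing [-0.0099  0.2016] flange [-0.0193  0.1771]
275 wing [-0.0115  0.2033] flange [-0.0219  0.1774]
281 wing [-0.0138  0.2034] flange [-0.0244  0.1779]
287 wing [-0.0159  0.2038] flange [-0.0213  0.1912]
[0.59096966 0.03737606 0.15575281] [ 7.06971158e-01  7.07241306e-01 -1.16914498e-03 -3.87673176e-04] [-0.07468244 -0.23904634 -1.1622816 ] [-0.10394808 -0.01072596 -0.01426517]
```

```bash
python3 -m crank '{"steps":[[[0,0.03,-0.3],[0,0,0]],[[0,0,-0.3],[0,0,0]],[[0,0,-0.3],[0,0,0]],[[0,0,-0.16],[0,0,0]],[[0,0,0],[0,0,0]],[[0,0,0],[0,0,0]]]}';python3 -m crank '{"steps":[[[0,0,-0.08],[0,0,0]],[[0,0,-0.08],[0,0,0]],[[0,0,0],[0,0,0]]]}'
```

```text
time: 7.25
ee_pos: [0.5917, 0.0396, 0.1303]
eef_rot: [0.706, 0.708, -0.0, -0.0]
ft_force: [-0.0, -0.2, -0.9]
width: 0.0116
grip_force: 25.0
time: 7.5
ee_pos: [0.5917, 0.0397, 0.1264]
eef_rot: [0.706, 0.708, -0.0, -0.0]
ft_force: [0.2, 0.5, -1.0]
width: 0.0119
grip_force: 25.0
```

```bash
python3 -m crank '{"steps":[[[-0.02,-0.05,0],[0,0,0]],[[0,0,-0.06],[0,0,0]],[[0,0,-0.06],[0,0,0]],[[0,0,0],[0,0,0]],[[0,0,0],[0,0,0]]]}';python3 -m crank '{"steps":[[[0,0,-0.04],[0,0,0]],[[0,0,-0.04],[0,0,0]],[[0,0,0],[0,0,0]]]}'
python3 - <<'E'
from h import *
s=monitor.read_state(); print(s['ee_pos'],s['ft_force'],s['torque'])
E
```

```text
time: 7.92
ee_pos: [0.5913, 0.0384, 0.1235]
eef_rot: [0.706, 0.708, -0.0, -0.0]
ft_force: [0.4, -0.3, -1.8]
width: 0.0116
grip_force: 25.0
time: 8.17
ee_pos: [0.5912, 0.0384, 0.1213]
eef_rot: [0.706, 0.708, -0.0, -0.0]
ft_force: [0.2, 0.8, -2.1]
width: 0.0116
grip_force: 25.0
[0.59120066 0.03841485 0.12133427] [ 0.1745136   0.78200748 -2.10820313] [-0.08052196  0.03664249 -0.0070364 ]
```

Clean entry into the bore. I'll go down gently until it touches.

```bash
for i in 1 2 3; do python3 -m crank '{"steps":[[[0,0,-0.04],[0,0,0]],[[0,0,0],[0,0,0]],[[0,0,0],[0,0,0]]]}' | egrep 'ee_pos|force'; done
```

```text
ee_pos: [0.5913, 0.0384, 0.1205]
ft_force: [1.0, -0.6, -2.1]
grip_force: 25.0
ee_pos: [0.5915, 0.0384, 0.1202]
ft_force: [-2.9, -0.4, 4.0]
grip_force: 25.0
ee_pos: [0.5917, 0.0384, 0.12]
ft_force: [-5.0, 0.6, 14.1]
grip_force: 25.0
```

```bash
python3 -m crank '{"steps":[[[-0.01,0,0.02],[0,0,0]],[[0,0,0],[0,0,0]]]}' | egrep 'ee_pos|force'; for i in 1 2; do python3 -m crank '{"steps":[[[0,0,0],[0,0,0.8]],[[0,0,0],[0,0,0.8]],[[0,0,0],[0,0,0.4]],[[0,0,0],[0,0,0]]]}' | egrep 'ee_pos|rot|force'; python3 -c "
from h import *
print(monitor.read_state()['torque'])"; done
```

```text
ee_pos: [0.5916, 0.0384, 0.1201]
ft_force: [-3.4, 0.6, 8.2]
grip_force: 25.0
ee_pos: [0.5922, 0.0384, 0.1203]
eef_rot: [0.641, 0.767, 0.001, 0.001]
ft_force: [-0.4, 0.3, 7.4]
grip_force: 25.0
[ 0.01620836  0.07437153 -0.07349691]
ee_pos: [0.591, 0.0384, 0.1189]
eef_rot: [0.572, 0.82, 0.0, -0.0]
ft_force: [-0.2, 0.4, -1.1]
grip_force: 25.0
[-0.05119547  0.01388212  0.00478282]
```

It came off the ramp: the contact force went to zero. I'll lower it into the start.

```bash
for i in 1 2 3; do python3 -m crank '{"steps":[[[0,0,-0.04],[0,0,0]],[[0,0,-0.02],[0,0,0]],[[0,0,0],[0,0,0]]]}' | egrep 'ee_pos|ft_force'; done
```

```text
ee_pos: [0.5909, 0.0385, 0.1172]
ft_force: [-0.1, 0.1, -1.2]
ee_pos: [0.591, 0.0384, 0.1159]
ft_force: [0.9, -0.5, -2.4]
ee_pos: [0.591, 0.0384, 0.1144]
ft_force: [-0.9, -0.0, -1.9]
```

```bash
for i in 1 2; do python3 -m crank '{"steps":[[[0,0,-0.03],[0,0,0]],[[0,0,0],[0,0,0]],[[0,0,0],[0,0,0]]]}' | egrep 'ee_pos|ft_force'; done
```

```text
ee_pos: [0.5911, 0.0384, 0.1138]
ft_force: [-0.2, 0.3, -0.8]
ee_pos: [0.5912, 0.0384, 0.1136]
ft_force: [-2.6, 0.4, 4.7]
```

It is seated in a start, about 3.5 mm over the rim. Now I'll screw forward, following the lead (-0.012 units of z per 5°).

```bash
for i in 1 2; do python3 -m crank '{"steps":[[[0,0,-0.012],[0,0,-1]],[[0,0,-0.012],[0,0,-1]],[[0,0,-0.012],[0,0,-1]],[[0,0,-0.012],[0,0,-1]],[[0,0,0],[0,0,0]]]}' | egrep 'ee_pos|rot|ft_force'; python3 -c "
from h import *
print(monitor.read_state()['torque'])"; done
```

```text
ee_pos: [0.592, 0.0385, 0.1125]
eef_rot: [0.708, 0.706, 0.001, 0.001]
ft_force: [-0.0, 0.4, 4.3]
[-0.06359324 -0.15741461  0.05500228]
ee_pos: [0.5918, 0.0383, 0.1112]
eef_rot: [0.819, 0.574, 0.001, 0.001]
ft_force: [1.0, 0.1, 4.8]
[-0.19832422 -0.17744794 -0.01583207]
```

```bash
for i in 1 2 3; do python3 -m crank '{"steps":[[[0,0,-0.012],[0,0,-0.8]],[[0,0,-0.012],[0,0,-0.8]],[[0,0,0],[0,0,0]]]}' | egrep 'ee_pos|rot|ft_force'; python3 -c "
from h import *
print(monitor.read_state()['torque'])"; done
```

```text
ee_pos: [0.5919, 0.0382, 0.1107]
eef_rot: [0.856, 0.516, 0.001, 0.001]
ft_force: [0.6, -0.3, 6.5]
[-0.23827976 -0.18325767  0.03327982]
ee_pos: [0.5919, 0.038, 0.1104]
eef_rot: [0.89, 0.455, 0.001, 0.001]
ft_force: [1.0, -1.4, 8.1]
[-0.29243141 -0.04629104 -0.07147269]
ee_pos: [0.5921, 0.0382, 0.1103]
eef_rot: [0.92, 0.392, 0.001, 0.0]
ft_force: [-1.5, -1.4, 12.8]
[-0.26014194  0.45725096  0.0273593 ]
```

```bash
python3 -m crank '{"steps":[[[0,0,0],[0,0,-0.6]],[[0,0,0],[0,0,-0.6]],[[0,0,0],[0,0,0]],[[0,0,0],[0,0,0]]]}' | egrep 'ee_pos|rot|ft_force'
python3 - <<'E'
from h import *
s=monitor.read_state();print(s['torque'],s['joint_positions'][6])
c=cams.camera("wrist"); cv2.imwrite("pics/w3.png",c["pixels"])
E
```

```text
ee_pos: [0.5922, 0.0382, 0.1103]
eef_rot: [0.938, 0.345, 0.001, 0.0]
ft_force: [-0.3, 0.6, 12.3]
[-0.07109852  0.24370428 -0.02243577] -0.7441697160412103
```

View pics/w3.png

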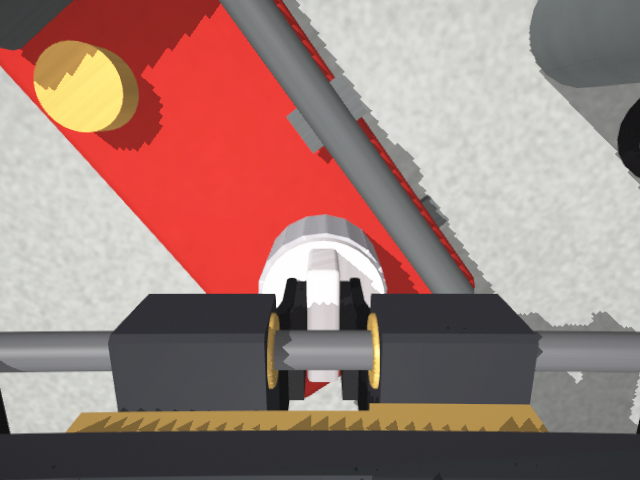

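The flange at (322,262) sits flush on the neck rim. Height has stopped at 0.1103 with Fz steady at 12 N and almost no torque, so it is home. I'll unload, release and retreat.

```bash
python3 -m crank '{"steps":[[[0,0,0.02],[0,0,0]],[[0,0,0],[0,0,0]]]}' | egrep 'ee_pos|ft_force';python3 -m crank '{"steps":[[[0,0,0],[0,0,0]],[[0,0,0],[0,0,0]],[[0,0,0],[0,0,0]],[[0,0,0],[0,0,0]],[[0,0,0],[0,0,0]]]}' 40; python3 -m crank '{"steps":[[[0,0,0.3],[0,0,0]],[[0,0,0.6],[0,0,0]],[[0,0,0.8],[0,0,0]],[[0,0,0.8],[0,0,0]],[[-0.5,-0.5,0.8],[0,0,0]],[[-0.8,-0.8,0],[0,0,0]],[[-0.8,-0.8,0],[0,0,0]],[[-0.8,-0.8,0],[0,0,0]],[[0,0,0],[0,0,0]],[[0,0,0],[0,0,0]]]}'
python3 - <<'E'
from h import *
c=cams.camera("wrist");t=cams.camera("top"); cv2.imwrite("pics/end.png",cv2.resize(np.hstack([c["pixels"],t["pixels"]]),(800,300)))
for k in (t,c):
    H,W=480,640; q=np.array([world(k,u,v) for v in range(0,H,1 if k is c else 1) for u in range(0,W)])
    d=np.hypot(q[:,0]-.5905,q[:,1]-.037)
    f=q[(d<.024)&(q[:,2]<.115)&(q[:,2]>.09)]; w=q[(d<.024)&(q[:,2]>.126)&(q[:,2]<.145)]
    print(len(f),np.median(f[:,2]) if len(f) else 0,len(w),np.median(w[:,2]) if len(w) else 0)
    g=f[abs(f[:,2]-np.median(f[:,2]))<.002]; print(np.linalg.lstsq(np.c_[g[:,:2]-g[:,:2].mean(0),np.ones(len(g))],g[:,2],rcond=None)[0])
E
```

```text
ee_pos: [0.5921, 0.0383, 0.1103]
ft_force: [2.1, -1.0, 7.7]
time: 13.55
ee_pos: [0.5908, 0.0384, 0.1091]
eef_rot: [0.939, 0.343, -0.0, -0.0]
ft_force: [0.3, 0.3, 0.7]
width: 0.0357
grip_force: 0.0
time: 14.38
ee_pos: [0.518, -0.0351, 0.1926]
eef_rot: [0.94, 0.342, 0.001, -0.001]
ft_force: [0.1, 0.8, 0.2]
width: 0.04
grip_force: 0.0
0 0 0 0
[0. 0. 0.]
4449 0.10638422505150016 2510 0.13222120750726074
[-0.00039461 -0.00154793  0.1063825 ]
  return _methods._mean(a, axis=axis, dtype=dtype,
  ret = ret.dtype.type(ret / rcount)
<stdin>:8: RuntimeWarning: Mean of empty slice.
  ret = um.true_divide(
```

View pics/end.png

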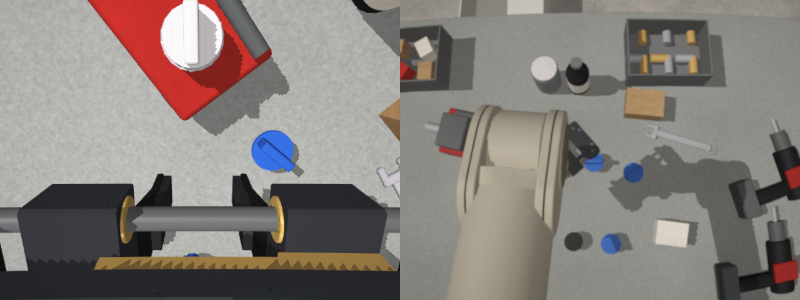

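The wrist view shows the flange level on the neck at (192,40 in the half-scale picture). Its top measures 0.1064 against an expected 0.106, and the other things are undisturbed.

```bash
python3 -c "
from bench import ticket
print(ticket.close_job())"
```

```text
the job is handed in; nothing more can be done
None
```

The plug dropped into a thread start on the back turn and is screwed down with its flange home on the rim (flange top 106.4 mm against 106 mm expected). The gripper is clear, nothing else was disturbed, and the job was handed in at about 14.5 s.

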